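# Gauge the depth of a cake tin's raised bottom and clamp the reading

### The job

Take the depth of the cake tin standing under the depth gauge: lower the gauge's slide by its black knob until the probe's foot rests on the plate at the bottom of the tin, gently, without ramming it. Then, with the foot still resting there, turn the clamp lever clockwise all the way to its stop so that the slide is locked at that height, and let go. Leave everything else on the bench alone.

Things in the scene. Friction and masses are not known exactly. Their poses are not given: they have to be found in the camera images.
- gauge: Depth gauge stand fixed to the bench. Aluminium base plate 190 x 270 x 10 mm, upright steel post 22 mm thick and 295 mm high (top cap included), and a slide on the post with a horizontal arm (24 mm wide, 20 mm thick) that carries the probe. Origin: on the bench top, straight under the probe. The post stands 130 mm from the probe along the gauge's +y; its -x faces the robot, z is up. The base reaches from -95 to 95 mm in x and -95 to 175 mm in y.
- carriage (a joint): Height of the gauge's slide: 0 at its top position, grows downward in m, to 0.125 at most. Stiff sliding fit: unlocked it stays where it is left and takes roughly 1 to 5 N (differing from time to time) of downward push, or 10 to 15 N upward, to creep along, more when moved fast.
- handle (a point): Centre of the slide's upright round black knob, 26 mm thick and 46 mm tall, straight above the probe; the point lies 25 mm above the top face of the arm and 21 mm below the knob's top. Gripped here from above, the slide can be pushed down. It moves with the slide; its z is 135 mm above the foot's underside.
- foot: The probe's black cylindrical foot, 16 mm across and 12 mm tall, at the lower end of the thin steel probe rod. Origin: centre of its underside, z up. It is sprung: it yields about 3 mm, under 1 N at first and about 8 N at 3 mm, then it is solid. A foot force of 1 to 10 N is a good reading; over 20 N counts as ramming. It starts above the tin's rim.
- tin: Round aluminium cake tin, 150 mm wide below, 156 mm at the rim, 75 mm tall, wall 3 mm, fixed on the gauge's base under the probe, roughly centred. Origin: centre of its underside. A loose aluminium plate 136 mm across, standing on packing, forms a raised bottom inside; how high it stands is not known and differs each time: somewhere between 15 and 50 mm above the tin's underside. The probe must find it by touch.
- lock (a joint): Clamp lever on the front of the slide, in rad: 0 fully open (pointing to the gauge's -x, at the robot), growing as it is turned clockwise seen from above, to the stop at 1.5 (pointing along the gauge's +y). It starts open, at 0 to 0.3. From about 1.0 on it binds and takes up to about 8 N at the pin. It stays where it is left; locked, it clamps the slide to the post.
- lock_axis (a point): Point on the vertical axis about which the clamp lever turns, at the underside of the lever bar plus 10 mm. It moves with the slide and lies 44 mm before the post's centre line (gauge -x).
- lock_pin (a point): Centre of the top of the upright round steel pin at the lever's outer end, 14 mm thick, rising 31 mm above the 9 mm thick lever bar, 66 mm from the lever's axis. It can be pushed sideways or pinched from above. The point lies 30 mm above point lock_axis's height.
- cutter: Bystander, not to be moved: steel pastry ring cutter, 64 mm across, 45 mm tall, open both ends, on the bench just in front of the gauge (robot side). Origin: centre of its underside.
- spatula: Bystander, not to be moved: wooden-handled kitchen spatula lying flat, on the bench just behind the gauge. Origin: centre of its underside.
- jar: Bystander, not to be moved: amber glass jar with a steel lid, 64 mm across, 95 mm tall, on the bench to the left of the gauge's post. Origin: centre of its underside.
- bowl: Bystander, not to be moved: steel mixing bowl, 210 mm across, 100 mm tall, far left of the bench. Origin: centre of its underside.
- paper_roll: Bystander, not to be moved: upright roll of white kitchen paper, 124 mm across, 190 mm tall, near right of the bench. Origin: centre of its underside.
- carton: Bystander, not to be moved: white carton 60 x 90 x 140 mm, upright, far right of the bench. Origin: centre of its underside.
- mug: Bystander, not to be moved: white mug, 80 mm across, 85 mm tall, near left of the bench. Origin: centre of its underside.

How it is judged:
By the outcome, as a careful person would: the job done as asked, in the order asked, and still so for the second after the job is handed in, with the robot touching nothing.
It also fails if it takes over 64 s, if anything falls off the work surface, if the arm or the gripper's body presses on something with over 40 N, if the wrist force passes 120 N, or if a joint passes its speed limit or range.

### The arm

A 6-joint arm with a two-finger parallel gripper is mounted at the origin on the work surface. World frame = base frame: x ahead of the robot, y to its left, z up, the work surface at z = 0. Lengths are in mm, angles in rad, forces in N, time in s.
With the tool pointing down it reaches from about 275 to 750 mm from the base axis. Payload 10.2 kg.
Tool frame: the origin (TCP) lies midway between the tips of the shut fingers; the grasp point (between the pads) lies grasp_offset behind it (grasp_offset is the distance from the TCP to the grasp point, in mm); x points along the fingers, z is the direction in which the jaws open and shut, and the axes are right-handed (so a half turn about x gives the same grasp; the last joint's range is limited). The gripper opens to 85 mm and grips with 20 to 120 N. Pads are 22 mm wide; open, the fingers measure 114 mm over their backs; the gripper's body (76 mm by 85 mm) begins 54 mm behind the grasp point. The pads swing forward as they close: fully open they stand 13 mm farther back than shut.
Start: joints at [-1.392, 0.313, 1.498, -0, 1.331, -0.223], TCP at [205.303, -483.2, 231.294] pointing down, gripper open.
Joint ranges: [-2.94, 2.94], [-0.97, 2.17], [0.19, 2.56], [-1.23, 4.37], [0.02, 3.11], [-2.88, 2.88]. Speed limits (rad/s): [2.39, 2.39, 3.01, 3.14, 3.14, 3.14].

### API

Orientations are given as a unit quaternion [w, x, y, z].
In Python, from rig import sense, capture, calibration, finish_job, grasp_offset gives the robot as it stands.
- The arm moves only by the shell command python3 -m jog 'ROWS' [FORCE]. ROWS is JSON, a list of rows, each an object with "linear": the shift along the tool's x, y, z scaled (see below), a list of three; "rotation": the turn, a rotation vector about the tool's x, y, z scaled (see below), a list of three; "grip": the finger opening in mm, from 0 to 85.4. A call has 1 to 20 rows; each row is the pose to reach, as a shift and turn from the pose measured when the call began, along the tool's axes at that moment; what a row does not reach only later rows make up. The controller multiplies each number of a shift by 0.3 m and each number of a turn by 0.5 rad. A row lasts 1/12 s, in which the tool goes at most 41.7 mm and 7.16 degrees, less where a joint would pass 70% of its speed; a pose out of reach is approached as far as the arm can. A call with a number of a shift or a turn outside -1 to 1 is refused whole. A call with a gripper value outside its range is refused whole. The fingers move at their own pace and stop on an object; FORCE is the grip in N (left out, the last holds). Time passes only in rows, so rows that repeat a pose let the fingers close. It gives the time, the measured TCP pose, the force and the opening at its end, in the units of the state.
- sense(): the state, without advancing time (a new reading comes with each control period).
- capture(name): name is "side" or "top"; returns (picture, depth): 480x640x3 uint8, red, green, blue; 480x640 float32, mm along the optical axis (not along the pixel's ray), 0 where there is no reading.
- calibration(name): a dict with "intrinsics" (3x3 intrinsics, pixels), "world_from_camera" (4x4, takes a point from camera to world coordinates). Camera axes: x right, y up, looking along -z (the intrinsics and any distortion apply to the point x, -y, -z); pixel columns grow to the right and rows downward; lengths in mm; the calibration is good to about 2 mm. A picture is of the moment at which its call begins. calibration takes no time and is no camera call.
- finish_job(): hands the job in, once; it reports no verdict.
The state is a dict: "time_s": time; "joints": joint angles; "dq": joint speeds; "tau": joint torques, N m; "eef_pos": TCP position; "ee_rot": TCP orientation; "force": force on the tool from outside, world axes, zero at the start; "wrist_torque": the same for the moment, N m; "grip_width": opening from 0.0 (shut) to 1.0 (fully open).
Only numpy, scipy, OpenCV 4.12 (cv2) and the standard library are available. Lean on these libraries where they do the work, as an engineer would, in place of code of your own. Each camera call takes 0.05 s, during which the arm holds its last target.

## Working session

There is one attempt and no reset: what is moved stays moved. The work goes in short steps, Python scripts to look and compute and a shell command to move; the robot and the scene stay as the last step left them, time stands still between calls to the robot, and variables do not carry over. Pictures are saved under pics/ and viewed, and the job is handed in when it is done.

```bash
ls; mkdir -p pics; python3 - <<'E'
from rig import sense,capture,calibration,grasp_offset
import cv2,numpy as np
print(grasp_offset, sense())
for n in("side","top"):
    p,d=capture(n); cv2.imwrite(f"pics/{n}0.png",p[:,:,::-1]); np.savez(f"{n}0.npz",p=p,d=d)
    print(n,calibration(n))
E
```

```text
pics
18.700000000000003 {'time_s': 0.0, 'joints': array([-1.39241403e+00,  3.13464819e-01,  1.49843833e+00,  1.03528888e-05,
        1.33099164e+00, -2.23410595e-01]), 'dq': array([ 8.10955075e-04, -8.42281526e-04, -6.33834714e-04, -1.52262241e-03,
       -5.63934966e-05,  7.31750817e-04]), 'tau': array([-1.53231133e-03, -4.12270975e+01, -2.59744924e+01, -2.80651411e-04,
        4.14764945e-03, -3.01391663e-05]), 'eef_pos': array([ 205.25108661, -482.93888806,  230.72702281]), 'ee_rot': array([ 0.5894018 ,  0.39050601,  0.5900329 , -0.38983554]), 'force': array([-1.42158536,  0.2999296 , -0.20894283]), 'wrist_torque': array([-0.02378498,  0.02626467,  0.00978822]), 'grip_width': 1.002494439465013}
side {'intrinsics': array([[525.17482389,   0.        , 317.90250718],
       [  0.        , 525.17482389, 238.4103091 ],
       [  0.        ,   0.        ,   1.        ]]), 'world_from_camera': array([[-7.15645795e-01,  4.80273809e-01, -5.07137225e-01,
        -1.14665683e+02],
       [-6.98424107e-01, -4.99760850e-01,  5.12291772e-01,
         7.00436793e+02],
       [-7.40701005e-03,  7.20816316e-01,  6.93086557e-01,
         1.14109083e+03],
       [ 0.00000000e+00,  0.00000000e+00,  0.00000000e+00,
         1.00000000e+00]])}
top {'intrinsics': array([[578.65892742,   0.        , 313.98608704],
       [  0.        , 578.65892742, 241.92267961],
       [  0.        ,   0.        ,   1.        ]]), 'world_from_camera': array([[-4.04232560e-02,  9.76605656e-01, -2.11204529e-01,
         2.82094571e+02],
       [-9.99171981e-01, -4.04860898e-02,  4.02851418e-03,
         7.10189132e+00],
       [-4.61657582e-03,  2.11192494e-01,  9.77433587e-01,
         1.64891135e+03],
       [ 0.00000000e+00,  0.00000000e+00,  0.00000000e+00,
         1.00000000e+00]])}
```

View pics/side0.png

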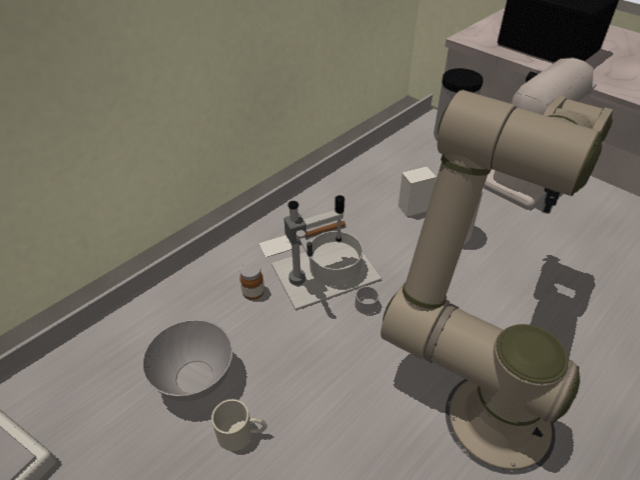

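View pics/top0.png

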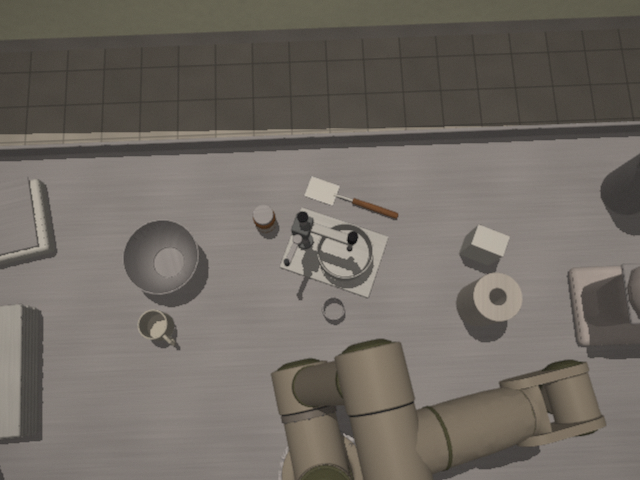

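The side view shows the gauge near (320,240), with the knob at about (340,203), the post cap at (293,206) and the lever pin at (310,249). In the top view the knob is at about (352,238), the cap at (303,217) and the pin at (287,263). I'll enlarge both.

```bash
python3 - <<'E'
import cv2,numpy as np
a=np.load("side0.npz")['p'][180:320,230:410,::-1]; cv2.imwrite("pics/side0c.png",cv2.resize(a,None,fx=4,fy=4,interpolation=cv2.INTER_CUBIC))
a=np.load("top0.npz")['p'][190:320,250:410,::-1]; cv2.imwrite("pics/top0c.png",cv2.resize(a,None,fx=4.5,fy=4.5,interpolation=cv2.INTER_CUBIC))
E
```

```text
(no output)
```

View pics/side0c.png

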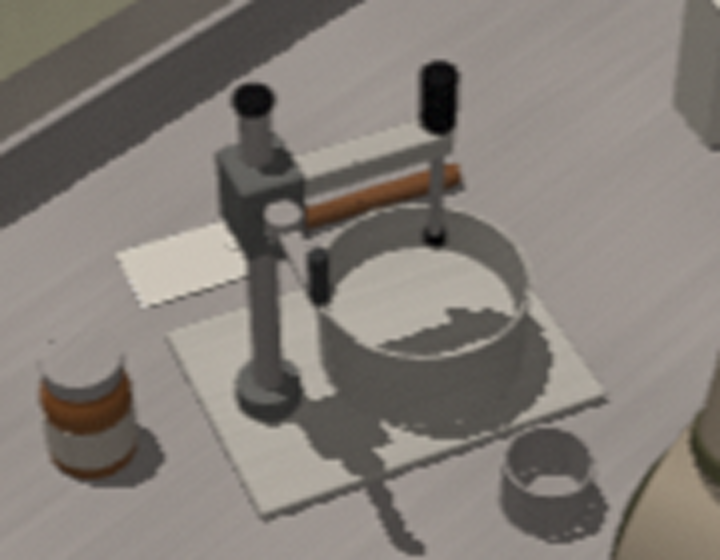

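View pics/top0c.png

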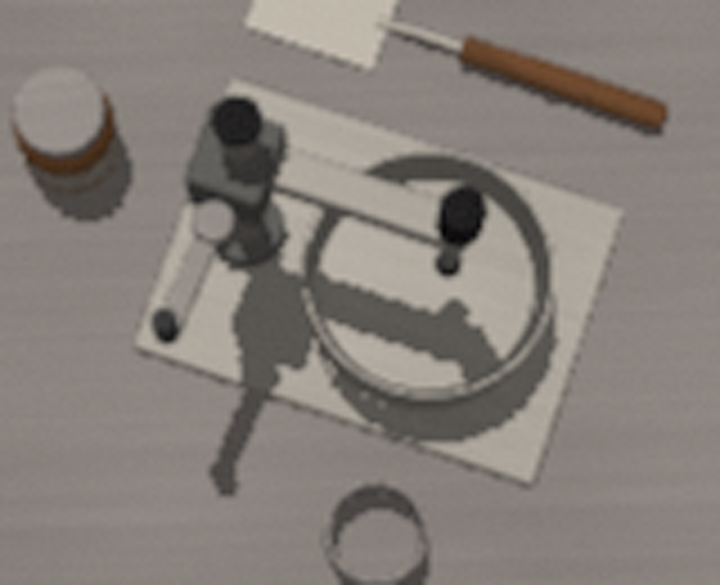

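```bash
cat > h.py <<'E'
import numpy as np
from rig import calibration
def ray(n,u,v):
    c=calibration(n);K=c['intrinsics'];T=c['world_from_camera']
    d=np.array([(u-K[0,2])/K[0,0],-(v-K[1,2])/K[1,1],-1.])
    return T[:3,3],T[:3,:3]@d
def tri(uv1,uv2,n1="side",n2="top"):
    o1,d1=ray(n1,*uv1);o2,d2=ray(n2,*uv2)
    A=np.array([d1,-d2]).T; s=np.linalg.lstsq(A,o2-o1,rcond=None)[0]
    p,q=o1+s[0]*d1,o2+s[1]*d2
    return (p+q)/2,np.linalg.norm(p-q)
def onz(n,u,v,z):
    o,d=ray(n,u,v); return o+d*(z-o[2])/d[2]
def cloud(n,d):
    c=calibration(n);K=c['intrinsics'];T=c['world_from_camera']
    v,u=np.indices(d.shape)
    P=np.stack([(u-K[0,2])/K[0,0]*d,-(v-K[1,2])/K[1,1]*d,-d],-1)
    return P@T[:3,:3].T+T[:3,3]
E
python3 - <<'E'
from h import *
np.set_printoptions(precision=1,suppress=True)
s=lambda x,y:((x+.5)/4-.5+230,(y+.5)/4-.5+180)
t=lambda x,y:((x+.5)/4.5-.5+250,(y+.5)/4.5-.5+190)
for n,a,b in [("knobtop",(439,71),(465,203)),("cap",(254,97),(238,116)),("pin",(318,256),(164,319)),("axis",(284,213),(214,219)),("foot",(434,240),(447,266)),("cutter",(547,458),(378,513))]:
    print(n,*tri(s(*a),t(*b)))
for n,xy in [("c1",(232,79)),("c2",(623,211)),("c3",(533,486)),("c4",(135,348))]: print(n,onz("top",*t(*xy),10))
for n,xy in [("L",(168,337)),("F",(265,516)),("R",(605,398))]: print(n,onz("side",*s(*xy),10))
for n in("side","top"):
    a=np.load(n+"0.npz");P=cloud(n,a['d']);g=a['p'].max(2)
    print(n,"maxdepth valid",(a['d']>0).mean())
    m=(g<45)&(a['d']>0)&(P[...,0]>400)&(P[...,0]<700)&(abs(P[...,1])<200)&(P[...,2]>90)
    import cv2
    k,l,st,c=cv2.connectedComponentsWithStats(m.astype('uint8'))
    for i in range(1,k):
        if st[i,4]>5: q=P[l==i];print(st[i],c[i],q.min(0),q.max(0),q[:,2].max(),np.median(q[q[:,2]>q[:,2].max()-6],axis=0))
E
```

```text
knobtop [594.  -95.3 266.4] 2.1662618782928105
cap [641.4  25.8 290.4] 2.882559409112318
pin [539.5  71.2 251.7] 1.758216008476647
axis [599.3  42.6 229. ] 1.841837054688451
foot [590.6 -92.8 116.5] 0.18504545562933844
cutter [449.  -49.3  35.5] 8.4284427031475
c1 [742.1  33.7  10. ]
c2 [ 643.4 -215.1   10. ]
c3 [ 468.4 -146.4   10. ]
c4 [566.9 101.9  10. ]
L [735.8  37.2  10. ]
F [563.2 103.9  10. ]
R [ 464.7 -140.2   10. ]
side maxdepth valid 0.9958365885416667
[335 196   9  18 131] [339.5 204.1] [ 576.3 -102.5  226.5] [598.7 -76.5 271.7] 271.74626851478115 [588.3 -90.6 268.7]
[289 201   9   8  60] [292.9 204.6] [624.   17.9 287.5] [647.9  42.2 297.9] 297.9468702913026 [636.8  29.4 294.3]
[336 238   5   4  13] [338.1 239.4] [582.4 -93.9 118. ] [593.7 -83.7 126.4] 126.43025197001134 [587.3 -88.  123.9]
[308 244   4  12  42] [309.6 249.5] [529.6  68.6 219.4] [537.5  80.2 254.2] 254.1875143315891 [533.4  75.9 253.1]
top maxdepth valid 0.9960123697916666
[298 212  10  10  82] [302.3 216.7] [626.2  15.8 269.5] [650.1  37.8 302.4] 302.3758190759736 [636.8  27.7 298.4]
[348 232   9  13  94] [352.  237.8] [ 579.2 -103.4  222.2] [600.7 -81.6 278.2] 278.21019468829354 [592.4 -91.9 273.7]
[302 235   7   4  11] [304.9 236.7] [604.4  15.7 196.1] [612.2  31.  219.7] 219.70752111462525 [606.3  24.7 217.6]
[286 263   3   3   6] [287.2 263.8] [533.   67.6 223. ] [535.7  72.5 252.7] 252.6787820736031 [533.7  69.5 252.7]
```

```bash
python3 - <<'E'
from h import *
np.set_printoptions(precision=1,suppress=True)
for n in("side","top"):
    a=np.load(n+"0.npz");P=cloud(n,a['d']);g=a['p'].astype(int)
    r=np.hypot(P[...,0]-591,P[...,1]+93)
    m=(r<55)&(P[...,2]<75)&(P[...,2]>5);q=P[m];print(n,"plate z",m.sum(),np.percentile(q[:,2],[10,50,90]))
    b=(r>90)&(abs(P[...,0]-600)<60)&(abs(P[...,1]+100)<80)&(P[...,2]<30);print("base",np.percentile(P[b][:,2],[10,50,90]))
    rim=(r>72)&(r<80)&(P[...,2]>70)&(P[...,2]<100);print("rim",np.percentile(P[rim][:,2],[10,50,90]))
    arm=(r>25)&(r<80)&(P[...,2]>180);print("arm",arm.sum(),np.percentile(P[arm][:,2],[10,50,90]))
E
```

```text
side plate z 765 [45.7 48.9 52.1]
base [ 6.2  8.8 12.4]
rim [71.6 78.7 84.8]
arm 216 [209.5 221.2 224.5]
top plate z 976 [45.9 50.5 54.7]
base [ 4.5 11.1 16. ]
rim [72.9 82.5 89. ]
arm 231 [218.2 223.8 228. ]
```

```bash
cat > go.py <<'E'
import sys,numpy as np
from rig import sense
from scipy.spatial.transform import Rotation as Ro
s=sense();q=s['ee_rot'];R=Ro.from_quat([q[1],q[2],q[3],q[0]])
p=np.array(s['eef_pos']);x,y,z,th=map(float,sys.argv[1:5])
d=R.inv().apply(np.array([x,y,z])-p)
# target: tool x down, tool z at angle th
zx=np.array([np.cos(th),np.sin(th),0]);xx=np.array([0,0,-1.]);T=Ro.from_matrix(np.array([xx,np.cross(zx,xx),zx]).T)
rv=(R.inv()*T).as_rotvec()
Z=R.apply([0,0,1])
print("t",round(s['time_s'],2),"pos",p.round(1),"theta",np.arctan2(Z[1],Z[0]).round(3),"tilt",R.apply([1,0,0]).round(3),"F",np.round(s['force'],1),"gw",round(s['grip_width'],3),"j",np.round(s['joints'],2))
print("linear",(d/300).round(4),"rot",(rv/0.5).round(3))
E
python3 go.py 591 -93 320 1.196
```

```text
t 0.1 pos [ 205.3 -483.   230.8] theta -1.169 tilt [-0.     0.001 -1.   ] F [ 1.5  0.1 -0.3] gw 1.002 j [-1.39  0.31  1.5  -0.    1.33 -0.22]
linear [-0.2962  1.6918 -0.6938] rot [-4.73e+00 -1.00e-03 -3.00e-03]
```

```bash
python3 -m jog '[{"linear":[-0.3,0.1,-0.04],"rotation":[-0.25,0,0],"grip":0},{"linear":[-0.3,0.2,-0.08],"rotation":[-0.5,0,0],"grip":0},{"linear":[-0.3,0.32,-0.13],"rotation":[-0.75,0,0],"grip":0},{"linear":[-0.3,0.44,-0.18],"rotation":[-1,0,0],"grip":0},{"linear":[-0.3,0.56,-0.23],"rotation":[-1,0,0],"grip":0},{"linear":[-0.3,0.68,-0.28],"rotation":[-1,0,0],"grip":0},{"linear":[-0.3,0.8,-0.33],"rotation":[-1,0,0],"grip":0},{"linear":[-0.3,0.8,-0.33],"rotation":[-1,0,0],"grip":0}]' 40; python3 go.py 591 -93 320 1.196
```

```text
time_s: 0.77
eef_pos: [390.1, -294.3, 321.1]
ee_rot: [0.668, 0.232, 0.668, -0.23]
force: [-0.2, -0.4, -0.4]
grip_width: 0.0
t 0.77 pos [ 390.1 -294.3  321.1] theta -0.665 tilt [ 0.001  0.002 -1.   ] F [-0.2 -0.4 -0.4] gw 0.0 j [-0.89  0.18  1.43  0.    1.53 -0.22]
linear [0.0055 0.941  0.1132] rot [-3.721e+00  3.000e-03 -4.000e-03]
```

```bash
python3 -m jog '[{"linear":[0,0.13,0.015],"rotation":[-0.25,0,0],"grip":0},{"linear":[0,0.26,0.03],"rotation":[-0.5,0,0],"grip":0},{"linear":[0,0.39,0.045],"rotation":[-0.75,0,0],"grip":0},{"linear":[0,0.52,0.06],"rotation":[-1,0,0],"grip":0},{"linear":[0,0.65,0.08],"rotation":[-1,0,0],"grip":0},{"linear":[0,0.78,0.095],"rotation":[-1,0,0],"grip":0},{"linear":[0,0.9,0.11],"rotation":[-1,0,0],"grip":0},{"linear":[0,0.941,0.113],"rotation":[-1,0,0],"grip":0},{"linear":[0,0.941,0.113],"rotation":[-1,0,0],"grip":0}]'; python3 go.py 591 -93 290 1.196
```

```text
time_s: 1.52
eef_pos: [592.1, -91.0, 320.5]
ee_rot: [0.704, 0.058, 0.705, -0.056]
force: [-0.3, 0.0, 0.4]
grip_width: -0.001
t 1.52 pos [592.1 -91.  320.5] theta -0.161 tilt [-0.001  0.003 -1.   ] F [-0.3  0.   0.4] gw -0.001 j [-0.35  0.45  1.08  0.    1.62 -0.19]
linear [ 0.1016 -0.0075 -0.0024] rot [-2.715e+00  2.000e-03 -6.000e-03]
```

```bash
python3 -m jog '[{"linear":[0.03,-0.007,-0.002],"rotation":[-0.25,0,0],"grip":0},{"linear":[0.06,-0.007,-0.002],"rotation":[-0.5,0,0],"grip":0},{"linear":[0.09,-0.007,-0.002],"rotation":[-0.75,0,0],"grip":0},{"linear":[0.1,-0.007,-0.002],"rotation":[-1,0,0],"grip":0},{"linear":[0.1,-0.007,-0.002],"rotation":[-1,0,0],"grip":0},{"linear":[0.1,-0.007,-0.002],"rotation":[-1,0,0],"grip":0}]'; python3 go.py 591 -93 277 1.196; python3 - <<'E'
from rig import capture
import cv2,numpy as np
for n in("side","top"):
    p,d=capture(n); a=p[150:290,250:430,::-1]; cv2.imwrite(f"pics/{n}1.png",cv2.resize(a,None,fx=4,fy=4,interpolation=cv2.INTER_CUBIC))
E
```

```text
time_s: 2.02
eef_pos: [590.6, -94.0, 290.6]
ee_rot: [0.697, -0.116, 0.697, 0.118]
force: [-0.3, -0.1, -0.1]
grip_width: 0.002
t 2.02 pos [590.6 -94.  290.6] theta 0.334 tilt [-0.001  0.003 -1.   ] F [-0.3 -0.1 -0.1] gw 0.002 j [-0.35  0.45  1.15  0.    1.54 -0.69]
linear [0.0454 0.0025 0.0023] rot [-1.724  0.002 -0.005]
```

View pics/side1.png

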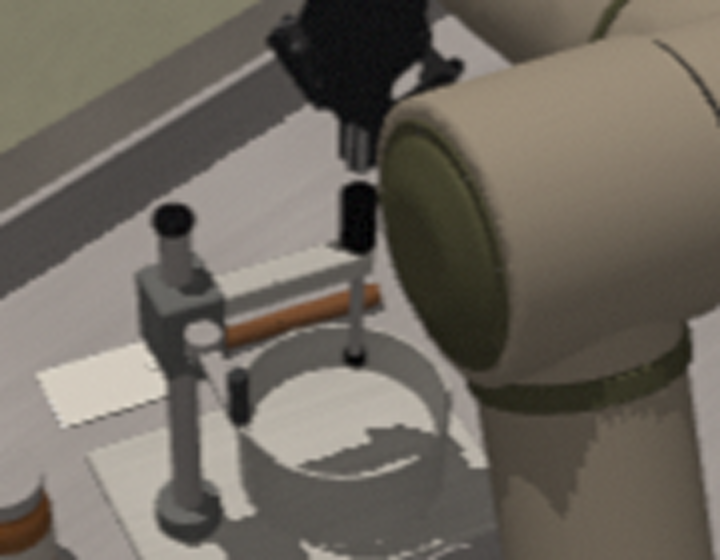

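View pics/top1.png

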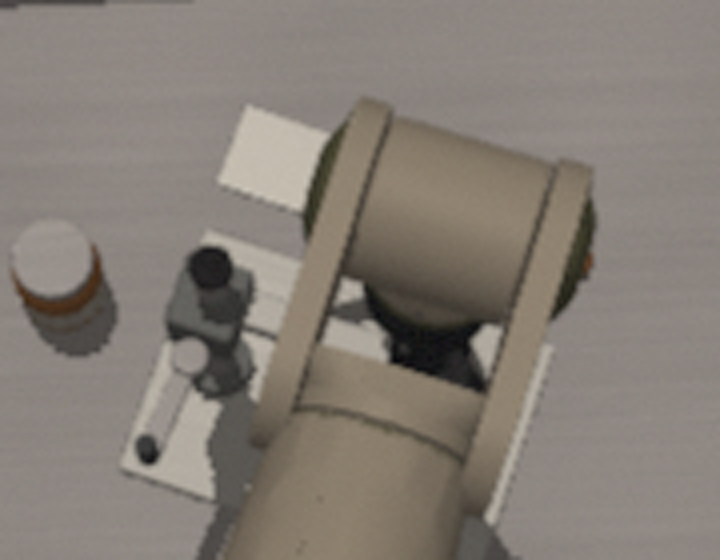

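```bash
python3 -m jog '[{"linear":[0.015,0.0025,0.0023],"rotation":[-0.25,0,0],"grip":0},{"linear":[0.03,0.0025,0.0023],"rotation":[-0.5,0,0],"grip":0},{"linear":[0.038,0.0025,0.0023],"rotation":[-0.75,0,0],"grip":0},{"linear":[0.045,0.0025,0.0023],"rotation":[-1,0,0],"grip":0},{"linear":[0.045,0.0025,0.0023],"rotation":[-1,0,0],"grip":0},{"linear":[0.045,0.0025,0.0023],"rotation":[-1,0,0],"grip":0}]'; python3 go.py 591 -93 267 1.196; python3 - <<'E'
from rig import capture
from h import *
p,d=capture("top");P=cloud("top",d);r=np.hypot(P[...,0]-600,P[...,1]+93);print("wrist top z",np.percentile(P[...,2][r<50],[50,95]))
E
```

```text
time_s: 2.62
eef_pos: [591.3, -92.8, 277.8]
ee_rot: [0.648, -0.284, 0.647, 0.285]
force: [-0.2, -0.3, 0.6]
grip_width: -0.003
t 2.62 pos [591.3 -92.8 277.8] theta 0.829 tilt [ 0.     0.002 -1.   ] F [-0.2 -0.3  0.6] gw -0.003 j [-0.35  0.45  1.18  0.    1.51 -1.18]
linear [ 0.036   0.0003 -0.0012] rot [-0.734  0.004 -0.002]
wrist top z [568.28713279 578.35423475]
```

```bash
python3 -m jog '[{"linear":[0.007,0,0],"rotation":[0,0,0],"grip":0},{"linear":[0.014,0,0],"rotation":[0,0,0],"grip":0},{"linear":[0.02,0,0],"rotation":[0,0,0],"grip":0},{"linear":[0.024,0,0],"rotation":[0,0,0],"grip":0},{"linear":[0.028,0,0],"rotation":[0,0,0],"grip":0},{"linear":[0.032,0,0],"rotation":[0,0,0],"grip":0},{"linear":[0.036,0,0],"rotation":[0,0,0],"grip":0},{"linear":[0.04,0,0],"rotation":[0,0,0],"grip":0},{"linear":[0.044,0,0],"rotation":[0,0,0],"grip":0}]'; python3 go.py 591 -93 255 1.196
```

```text
time_s: 3.42
eef_pos: [591.3, -92.8, 264.8]
ee_rot: [0.648, -0.284, 0.647, 0.285]
force: [-1.3, 0.5, 2.9]
grip_width: -0.002
t 3.42 pos [591.3 -92.8 264.8] theta 0.829 tilt [ 0.001  0.002 -1.   ] F [-1.3  0.5  2.9] gw -0.002 j [-0.35  0.46  1.2   0.    1.48 -1.18]
linear [ 0.0327  0.0002 -0.0014] rot [-0.734  0.004 -0.001]
```

```bash
python3 -m jog '[{"linear":[0.005,0,0],"rotation":[0,0,0],"grip":0},{"linear":[0.01,0,0],"rotation":[0,0,0],"grip":0},{"linear":[0.015,0,0],"rotation":[0,0,0],"grip":0},{"linear":[0.02,0,0],"rotation":[0,0,0],"grip":0},{"linear":[0.025,0,0],"rotation":[0,0,0],"grip":0},{"linear":[0.03,0,0],"rotation":[0,0,0],"grip":0},{"linear":[0.035,0,0],"rotation":[0,0,0],"grip":0},{"linear":[0.04,0,0],"rotation":[0,0,0],"grip":0},{"linear":[0.045,0,0],"rotation":[0,0,0],"grip":0},{"linear":[0.05,0,0],"rotation":[0,0,0],"grip":0},{"linear":[0.055,0,0],"rotation":[0,0,0],"grip":0},{"linear":[0.06,0,0],"rotation":[0,0,0],"grip":0},{"linear":[0.065,0,0],"rotation":[0,0,0],"grip":0},{"linear":[0.07,0,0],"rotation":[0,0,0],"grip":0},{"linear":[0.075,0,0],"rotation":[0,0,0],"grip":0},{"linear":[0.08,0,0],"rotation":[0,0,0],"grip":0},{"linear":[0.085,0,0],"rotation":[0,0,0],"grip":0},{"linear":[0.09,0,0],"rotation":[0,0,0],"grip":0},{"linear":[0.095,0,0],"rotation":[0,0,0],"grip":0},{"linear":[0.1,0,0],"rotation":[0,0,0],"grip":0}]'; python3 go.py 591 -93 225 1.196
```

```text
time_s: 5.08
eef_pos: [591.3, -92.8, 234.7]
ee_rot: [0.648, -0.284, 0.647, 0.285]
force: [-2.5, -0.6, 4.0]
grip_width: -0.001
t 5.08 pos [591.3 -92.8 234.7] theta 0.829 tilt [ 0.001  0.002 -1.   ] F [-2.5 -0.6  4. ] gw -0.001 j [-0.35  0.48  1.25  0.    1.41 -1.18]
linear [ 0.0322  0.0003 -0.0014] rot [-0.734  0.004 -0.001]
```

Going on to about 215 at 1.25 mm per row, with a camera check afterwards.

```bash
python3 -m jog '[{"linear":[0.004,0,0],"rotation":[0,0,0],"grip":0},{"linear":[0.008,0,0],"rotation":[0,0,0],"grip":0},{"linear":[0.012,0,0],"rotation":[0,0,0],"grip":0},{"linear":[0.016,0,0],"rotation":[0,0,0],"grip":0},{"linear":[0.02,0,0],"rotation":[0,0,0],"grip":0},{"linear":[0.024,0,0],"rotation":[0,0,0],"grip":0},{"linear":[0.028,0,0],"rotation":[0,0,0],"grip":0},{"linear":[0.032,0,0],"rotation":[0,0,0],"grip":0},{"linear":[0.036,0,0],"rotation":[0,0,0],"grip":0},{"linear":[0.04,0,0],"rotation":[0,0,0],"grip":0},{"linear":[0.044,0,0],"rotation":[0,0,0],"grip":0},{"linear":[0.048,0,0],"rotation":[0,0,0],"grip":0},{"linear":[0.052,0,0],"rotation":[0,0,0],"grip":0},{"linear":[0.056,0,0],"rotation":[0,0,0],"grip":0},{"linear":[0.06,0,0],"rotation":[0,0,0],"grip":0},{"linear":[0.064,0,0],"rotation":[0,0,0],"grip":0}]'; python3 go.py 591 -93 205 1.196;  python3 - <<'E'
from rig import capture
import cv2
p,d=capture("side"); a=p[180:300,270:420,::-1]; cv2.imwrite("pics/side2.png",cv2.resize(a,None,fx=5,fy=5,interpolation=cv2.INTER_CUBIC))
E
```

```text
time_s: 6.42
eef_pos: [591.3, -92.8, 215.3]
ee_rot: [0.648, -0.284, 0.647, 0.285]
force: [-1.7, -0.3, 4.2]
grip_width: 0.0
t 6.42 pos [591.3 -92.8 215.3] theta 0.829 tilt [ 0.001  0.002 -1.   ] F [-1.7 -0.3  4.2] gw 0.0 j [-0.35  0.49  1.29  0.    1.37 -1.18]
linear [ 0.0344  0.0002 -0.0014] rot [-0.734  0.004 -0.001]
```

View pics/side2.png

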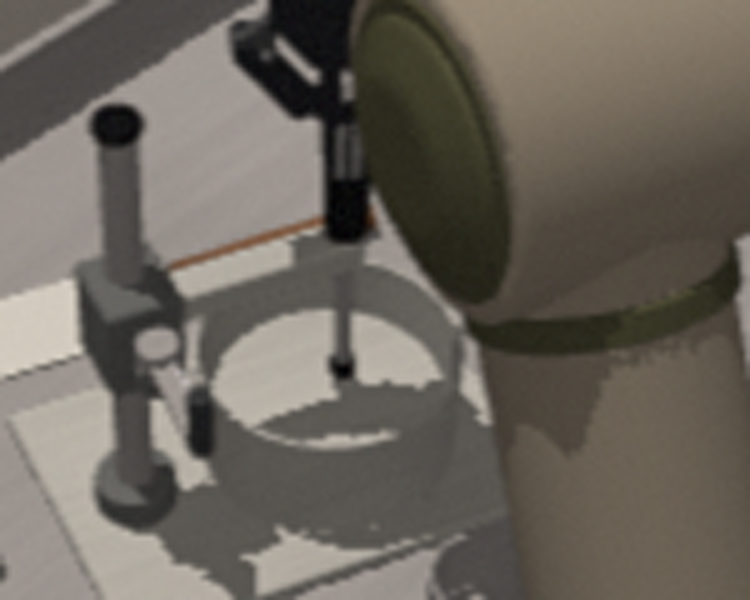

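The slide has followed and the foot, at (342,365), hangs a short way above the plate. From here I'll go in small steps and check the force after each.

```bash
python3 -m jog '[{"linear":[0.0025,0,0],"rotation":[0,0,0],"grip":0},{"linear":[0.005,0,0],"rotation":[0,0,0],"grip":0},{"linear":[0.0075,0,0],"rotation":[0,0,0],"grip":0},{"linear":[0.01,0,0],"rotation":[0,0,0],"grip":0},{"linear":[0.0125,0,0],"rotation":[0,0,0],"grip":0}]'; python3 -m jog '[{"linear":[0.002,0,0],"rotation":[0,0,0],"grip":0},{"linear":[0.004,0,0],"rotation":[0,0,0],"grip":0}]'
```

```text
time_s: 6.88
eef_pos: [591.4, -92.8, 211.3]
ee_rot: [0.648, -0.284, 0.647, 0.285]
force: [-2.9, -0.9, 3.5]
grip_width: 0.001
time_s: 7.05
eef_pos: [591.4, -92.7, 210.0]
ee_rot: [0.648, -0.284, 0.647, 0.285]
force: [-1.8, -1.0, 3.3]
grip_width: -0.001
```

```bash
python3 -m jog '[{"linear":[0.002,0,0],"rotation":[0,0,0],"grip":0},{"linear":[0.004,0,0],"rotation":[0,0,0],"grip":0}]'
```

```text
time_s: 7.22
eef_pos: [591.4, -92.8, 208.8]
ee_rot: [0.648, -0.284, 0.647, 0.285]
force: [-2.1, -0.9, 3.2]
grip_width: 0.0
```

```bash
python3 -m jog '[{"linear":[0.002,0,0],"rotation":[0,0,0],"grip":0},{"linear":[0.004,0,0],"rotation":[0,0,0],"grip":0}]'
```

```text
time_s: 7.38
eef_pos: [591.3, -92.8, 207.5]
ee_rot: [0.648, -0.284, 0.647, 0.285]
force: [-1.8, -1.0, 3.6]
grip_width: -0.004
```

```bash
python3 -m jog '[{"linear":[0.002,0,0],"rotation":[0,0,0],"grip":0},{"linear":[0.004,0,0],"rotation":[0,0,0],"grip":0}]'
```

```text
time_s: 7.55
eef_pos: [591.4, -92.7, 206.2]
ee_rot: [0.648, -0.284, 0.647, 0.285]
force: [-1.5, -1.2, 3.3]
grip_width: 0.002
```

```bash
python3 -m jog '[{"linear":[0.002,0,0],"rotation":[0,0,0],"grip":0},{"linear":[0.004,0,0],"rotation":[0,0,0],"grip":0}]'
```

```text
time_s: 7.72
eef_pos: [591.4, -92.7, 205.1]
ee_rot: [0.648, -0.284, 0.647, 0.285]
force: [-2.5, 0.1, 5.8]
grip_width: 0.005
```

```bash
python3 -m jog '[{"linear":[0.002,0,0],"rotation":[0,0,0],"grip":0},{"linear":[0.004,0,0],"rotation":[0,0,0],"grip":0}]'
```

```text
time_s: 7.88
eef_pos: [591.4, -92.8, 204.4]
ee_rot: [0.648, -0.284, 0.647, 0.285]
force: [-3.9, 0.3, 8.3]
grip_width: -0.002
```

```bash
python3 -m jog '[{"linear":[0,0,0],"rotation":[0,0,0],"grip":0},{"linear":[0,0,0],"rotation":[0,0,0],"grip":0}]'; python3 -m jog '[{"linear":[0,0,0],"rotation":[0,0,0],"grip":0},{"linear":[0,0,0],"rotation":[0,0,0],"grip":0}]'
```

```text
time_s: 8.05
eef_pos: [591.4, -92.7, 204.4]
ee_rot: [0.648, -0.284, 0.647, 0.285]
force: [-0.3, -0.7, 3.4]
grip_width: 0.001
time_s: 8.22
eef_pos: [591.5, -92.7, 204.4]
ee_rot: [0.648, -0.284, 0.647, 0.285]
force: [-1.3, -0.3, 3.3]
grip_width: 0.004
```

```bash
python3 -m jog '[{"linear":[-0.03,0,0],"rotation":[0,0,0],"grip":0},{"linear":[-0.1,0,0],"rotation":[-0.2,0,0],"grip":0},{"linear":[-0.2,0,0],"rotation":[-0.4,0,0],"grip":30},{"linear":[-0.2,0,0],"rotation":[-0.6,0,0],"grip":30},{"linear":[-0.2,0,0],"rotation":[-0.734,0,0],"grip":30}]'; python3 - <<'E'
from rig import capture
import cv2,numpy as np
for n,(x,y) in {"side":(270,190),"top":(260,190)}.items():
    p,d=capture(n); np.savez(f"{n}3.npz",p=p,d=d); a=p[y:y+120,x:x+150,::-1]; cv2.imwrite(f"pics/{n}3.png",cv2.resize(a,None,fx=5,fy=5,interpolation=cv2.INTER_CUBIC))
E
```

```text
time_s: 8.63
eef_pos: [592.0, -92.7, 266.4]
ee_rot: [0.585, -0.4, 0.582, 0.399]
force: [-0.1, -0.4, -1.2]
grip_width: 0.351
```

View pics/side3.png

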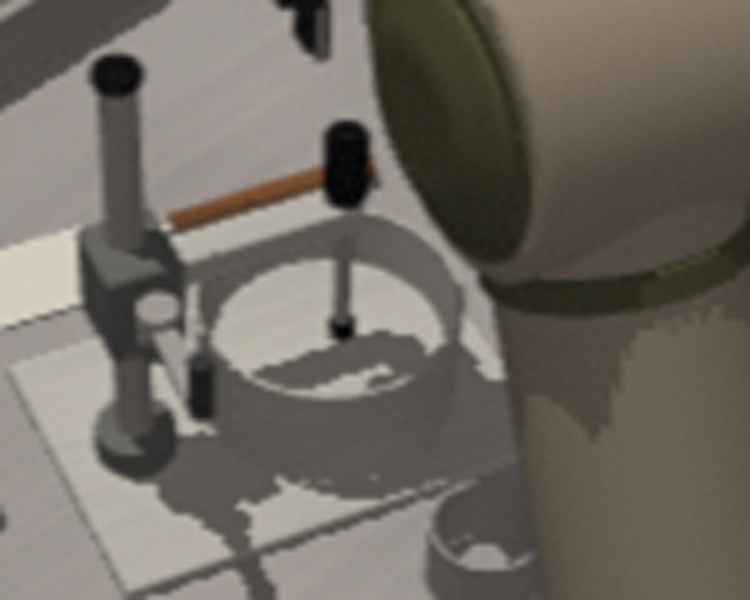

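View pics/top3.png

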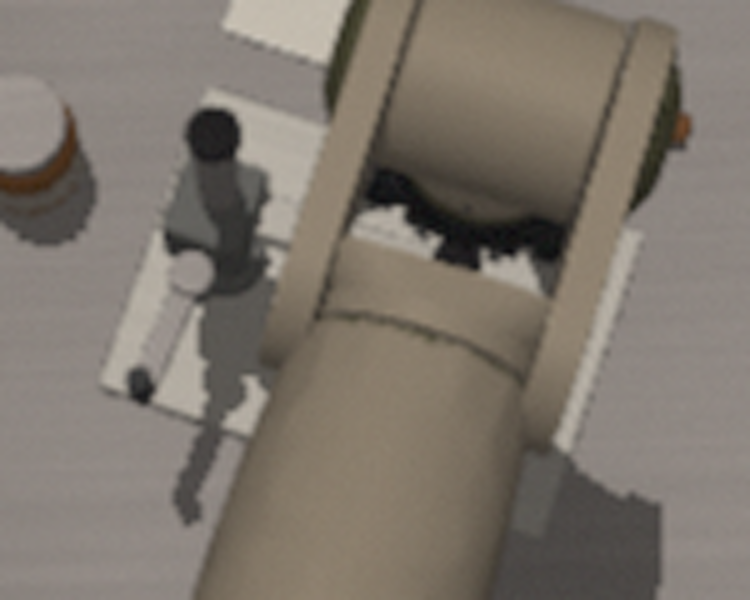

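The foot is on the plate at side (342,328). The pin top is at about (202,358) in the side view and (139,378) in the top view, and the hub is at (159,307) and (192,270).

```bash
python3 - <<'E'
from h import *
np.set_printoptions(precision=1,suppress=True)
s=lambda x,y:((x+.5)/5-.5+270,(y+.5)/5-.5+190)
t=lambda x,y:((x+.5)/5-.5+260,(y+.5)/5-.5+190)
for n,a,b in [("pin",(202,357),(139,377)),("axis",(159,307),(192,270)),("cap",(117,73),(214,132))]: print(n,*tri(s(*a),t(*b)))
print(onz("side",*s(202,357),186),onz("top",*t(139,377),186))
for n,x,y in(("side",*s(202,357)),("top",*t(139,377))):
    P=cloud(n,np.load(n+"3.npz")['d']);g=np.load(n+"3.npz")['p'].max(2);u,v=int(round(x)),int(round(y));q=P[v-8:v+9,u-6:u+7].reshape(-1,3);m=(g[v-8:v+9,u-6:u+7].ravel()<80)&(q[:,2]>130);q=q[m];print(n,m.sum(),q.min(0),q.max(0),np.median(q[q[:,2]>q[:,2].max()-8],axis=0))
E
python3 go.py 537 71 235 1.22
```

```text
pin [538.7  70.8 191.2] 2.1432605482025284
axis [599.4  42.5 163.7] 2.050011011729037
cap [640.4  26.5 290.1] 1.7641276349883868
[541.3  66.8 186. ] [540.5  71.7 186. ]
side 40 [530.3  19.6 131.4] [605.   79.5 190.6] [536.   73.5 187.5]
top 24 [532.3  66.1 159.2] [542.8  76.6 194.8] [537.3  72.5 191. ]
t 8.73 pos [591.5 -92.6 264.7] theta 1.197 tilt [ 0.002  0.002 -1.   ] F [-0.4 -0.7 -0.1] gw 0.354 j [-0.35  0.46  1.2   0.    1.48 -1.55]
linear [0.0999 0.3683 0.441 ] rot [-0.046  0.005  0.002]
```

```bash
python3 -m jog '[{"linear":[0,0.04,0.05],"rotation":[0,0,0],"grip":32},{"linear":[0,0.12,0.15],"rotation":[0.04,0,0],"grip":32},{"linear":[0,0.2,0.25],"rotation":[0.08,0,0],"grip":32},{"linear":[0.03,0.28,0.35],"rotation":[0.13,0,0],"grip":32},{"linear":[0.07,0.35,0.42],"rotation":[0.13,0,0],"grip":32},{"linear":[0.1,0.368,0.442],"rotation":[0.13,0,0],"grip":32},{"linear":[0.1,0.368,0.442],"rotation":[0.13,0,0],"grip":32},{"linear":[0.1,0.368,0.442],"rotation":[0.13,0,0],"grip":32}]'; python3 go.py 537.5 71.5 166 1.131;  python3 - <<'E'
from rig import capture
import cv2
p,d=capture("side"); a=p[180:300,250:400,::-1]; cv2.imwrite("pics/side4.png",cv2.resize(a,None,fx=5,fy=5,interpolation=cv2.INTER_CUBIC))
E
```

```text
time_s: 9.4
eef_pos: [537.4, 70.9, 234.9]
ee_rot: [0.598, -0.378, 0.596, 0.379]
force: [0.6, -0.3, -0.8]
grip_width: 0.378
t 9.4 pos [537.4  70.9 234.9] theta 1.131 tilt [ 0.001  0.002 -1.   ] F [ 0.6 -0.3 -0.8] gw 0.378 j [-0.09  0.35  1.44  0.    1.35 -1.22]
linear [0.2297 0.0006 0.0015] rot [-0.     0.005  0.   ]
```

View pics/side4.png

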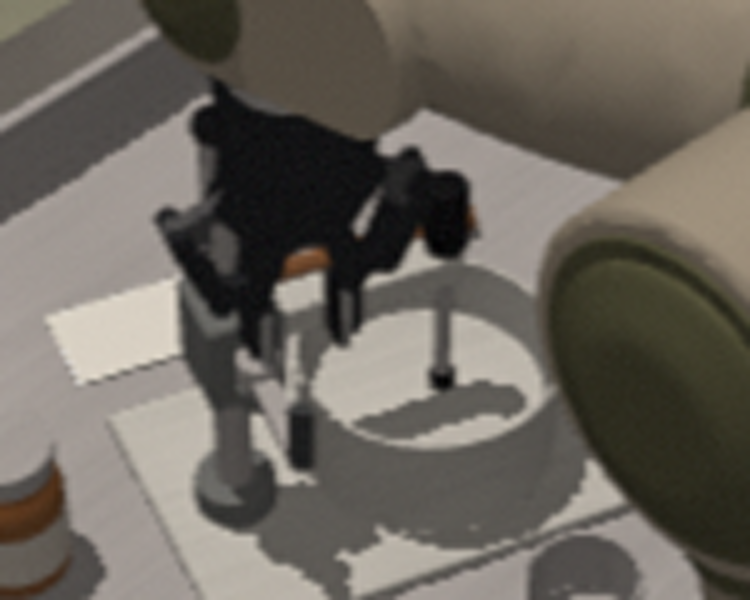

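The fingers, at (260,350) and (343,340), straddle the pin top at (302,408). Lowering over it.

```bash
python3 -m jog '[{"linear":[0.04,0,0],"rotation":[0,0,0],"grip":32},{"linear":[0.08,0,0],"rotation":[0,0,0],"grip":32},{"linear":[0.12,0,0],"rotation":[0,0,0],"grip":32},{"linear":[0.15,0,0],"rotation":[0,0,0],"grip":32}]'; python3 -m jog '[{"linear":[0.02,0,0],"rotation":[0,0,0],"grip":32},{"linear":[0.04,0,0],"rotation":[0,0,0],"grip":32},{"linear":[0.06,0,0],"rotation":[0,0,0],"grip":32},{"linear":[0.08,0,0],"rotation":[0,0,0],"grip":32}]'; python3 go.py 537.5 71.5 166 1.131;  python3 - <<'E'
from rig import capture
import cv2
p,d=capture("side"); a=p[180:300,250:400,::-1]; cv2.imwrite("pics/side5.png",cv2.resize(a,None,fx=5,fy=5,interpolation=cv2.INTER_CUBIC))
E
```

```text
time_s: 9.78
eef_pos: [538.5, 68.9, 189.8]
ee_rot: [0.599, -0.378, 0.597, 0.378]
force: [-0.8, -0.8, 0.4]
grip_width: 0.378
time_s: 10.12
eef_pos: [538.9, 68.7, 165.7]
ee_rot: [0.599, -0.378, 0.597, 0.378]
force: [1.0, -0.3, 0.4]
grip_width: 0.373
t 10.12 pos [538.9  68.7 165.7] theta 1.127 tilt [ 0.003  0.002 -1.   ] F [ 1.  -0.3  0.4] gw 0.373 j [-0.09  0.41  1.54  0.    1.19 -1.22]
linear [-0.0011  0.0081  0.0065] rot [-0.008  0.006  0.004]
```

View pics/side5.png

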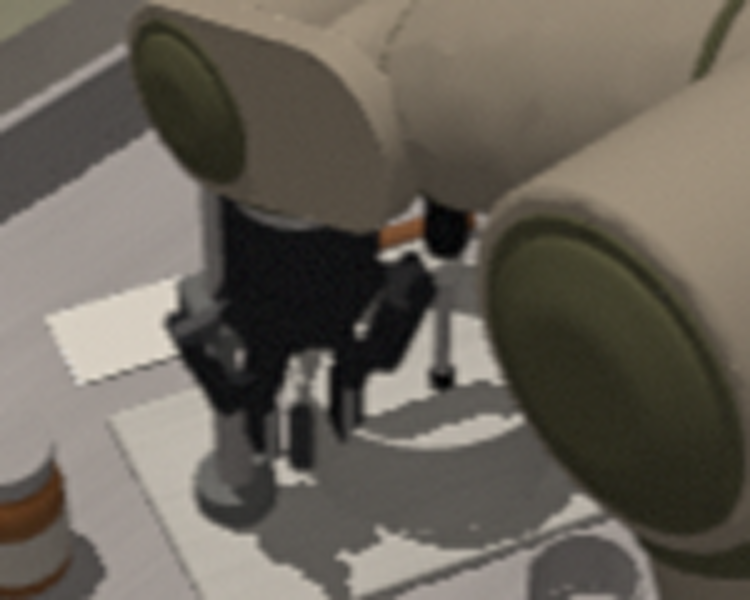

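The pin, at (302,435), sits between the fingers. Next I work out waypoints along the lever's arc.

```bash
cat > arc.py <<'E'
import sys,numpy as np
from rig import sense
from scipy.spatial.transform import Rotation as Ro
C=np.array([598,43.]);z=166.
s=sense();q=s['ee_rot'];R=Ro.from_quat([q[1],q[2],q[3],q[0]]);p=np.array(s['eef_pos'])
Z=R.apply([0,0,1]);th=np.arctan2(Z[1],Z[0]);a=np.arctan2(*(p[:2]-C)[::-1])
print("pos",p.round(1),"r",np.linalg.norm(p[:2]-C).round(1),"lock from tcp",(np.radians(158.5)-a).round(3),"from theta",(np.radians(68.5)-th).round(3),"F",np.round(s['force'],1),"Ftan(cw push reaction)",round(-float(np.dot(s['force'][:2],[np.sin(a),-np.cos(a)])),1),"Frad",round(float(np.dot(s['force'][:2],[np.cos(a),np.sin(a)])),1))
for L in map(float,sys.argv[1:]):
    A=np.radians(158.5)-L; t=A-np.pi/2
    d=R.inv().apply(np.array([*(C+66.5*np.array([np.cos(A),np.sin(A)])),z])-p)
    zx=np.array([np.cos(t),np.sin(t),0]);xx=np.array([0,0,-1.])
    rv=(R.inv()*Ro.from_matrix(np.array([xx,np.cross(zx,xx),zx]).T)).as_rotvec()
    print(L,(d/300).round(3),(rv/.5).round(2))
E
python3 arc.py .065 .12 .18 .24 .30 .36 .42 .48 .54
```

```text
pos [538.3  68.8 164.4] r 65.1 lock from tcp 0.033 from theta 0.068 F [ 0.1 -0.6 -1.2] Ftan(cw push reaction) 0.5 Frad -0.3
0.065 [-0.005  0.005  0.007] [-0.01  0.    0.  ]
0.12 [-0.005  0.005  0.019] [ 0.1  0.  -0. ]
0.18 [-0.005  0.004  0.032] [ 0.22  0.   -0.  ]
0.24 [-0.005  0.002  0.046] [ 0.34  0.   -0.  ]
0.3 [-0.005 -0.001  0.059] [ 0.46  0.   -0.  ]
0.36 [-0.005 -0.004  0.071] [ 0.58  0.   -0.  ]
0.42 [-0.005 -0.009  0.084] [ 0.7  0.  -0. ]
0.48 [-0.005 -0.014  0.096] [ 0.82  0.   -0.  ]
0.54 [-0.005 -0.019  0.108] [ 0.94  0.   -0.  ]
```

```bash
python3 -m jog '[{"linear":[-0.005,0.005,0.007],"rotation":[0,0,0],"grip":20},{"linear":[-0.005,0.005,0.007],"rotation":[0,0,0],"grip":20},{"linear":[-0.005,0.005,0.007],"rotation":[0,0,0],"grip":20},{"linear":[-0.005,0.005,0.019],"rotation":[0.1,0,0],"grip":20},{"linear":[-0.005,0.004,0.032],"rotation":[0.22,0,0],"grip":20},{"linear":[-0.005,0.002,0.046],"rotation":[0.34,0,0],"grip":20},{"linear":[-0.005,-0.001,0.059],"rotation":[0.46,0,0],"grip":20},{"linear":[-0.005,-0.004,0.071],"rotation":[0.58,0,0],"grip":20},{"linear":[-0.005,-0.009,0.084],"rotation":[0.7,0,0],"grip":20},{"linear":[-0.005,-0.014,0.096],"rotation":[0.82,0,0],"grip":20},{"linear":[-0.005,-0.019,0.108],"rotation":[0.94,0,0],"grip":20}]'; python3 arc.py .54 .6 .66 .72 .78 .84 .9 .96 1.0;  python3 - <<'E'
from rig import capture
import cv2
p,d=capture("side"); a=p[180:300,250:400,::-1]; cv2.imwrite("pics/side6.png",cv2.resize(a,None,fx=5,fy=5,interpolation=cv2.INTER_CUBIC))
E
```

```text
time_s: 11.08
eef_pos: [557.4, 95.8, 166.3]
ee_rot: [0.67, -0.227, 0.669, 0.228]
force: [-0.5, -1.3, -0.5]
grip_width: 0.234
pos [557.4  95.8 166.3] r 66.6 lock from tcp 0.539 from theta 0.541 F [-0.5 -1.3 -0.5] Ftan(cw push reaction) 1.2 Frad -0.8
0.54 [ 0.001 -0.     0.   ] [-0.  0. -0.]
0.6 [ 0.001 -0.001  0.013] [ 0.12  0.   -0.  ]
0.66 [ 0.001 -0.002  0.027] [ 0.24  0.   -0.  ]
0.72 [ 0.001 -0.004  0.04 ] [ 0.36  0.   -0.  ]
0.78 [ 0.001 -0.007  0.053] [ 0.48  0.   -0.  ]
0.84 [ 0.001 -0.01   0.066] [ 0.6  0.  -0. ]
0.9 [ 0.001 -0.014  0.078] [ 0.72  0.   -0.  ]
0.96 [ 0.001 -0.019  0.091] [ 0.84  0.   -0.  ]
1.0 [ 0.001 -0.023  0.099] [ 0.92  0.   -0.  ]
```

View pics/side6.png

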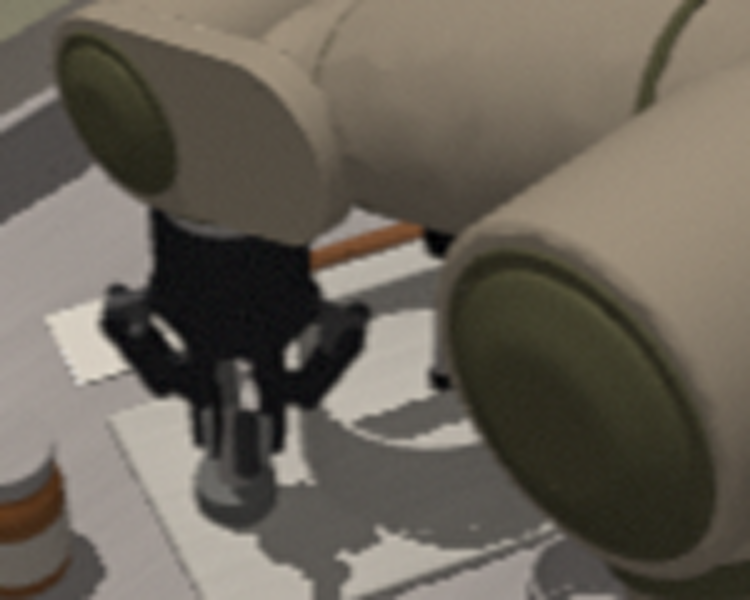

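The pin, at (248,435), moves along with the fingers. Next part of the arc.

```bash
python3 -m jog '[{"linear":[0.001,-0.001,0.013],"rotation":[0.12,0,0],"grip":20},{"linear":[0.001,-0.002,0.027],"rotation":[0.24,0,0],"grip":20},{"linear":[0.001,-0.004,0.04],"rotation":[0.36,0,0],"grip":20},{"linear":[0.001,-0.007,0.053],"rotation":[0.48,0,0],"grip":20},{"linear":[0.001,-0.01,0.066],"rotation":[0.6,0,0],"grip":20},{"linear":[0.001,-0.014,0.078],"rotation":[0.72,0,0],"grip":20},{"linear":[0.001,-0.019,0.091],"rotation":[0.84,0,0],"grip":20},{"linear":[0.001,-0.023,0.099],"rotation":[0.92,0,0],"grip":20}]'; python3 arc.py 1.0 1.05 1.1 1.15 1.2 1.25 1.3 1.35 1.4
```

```text
time_s: 11.8
eef_pos: [585.7, 108.7, 166.3]
ee_rot: [0.704, -0.066, 0.703, 0.068]
force: [-1.7, 1.1, 0.3]
grip_width: 0.234
pos [585.7 108.7 166.3] r 66.8 lock from tcp 1.011 from theta 1.006 F [-1.7  1.1  0.3] Ftan(cw push reaction) 1.5 Frad 1.4
1.0 [ 0.001 -0.001 -0.002] [-0.01  0.   -0.  ]
1.05 [ 0.001 -0.001  0.009] [ 0.09  0.   -0.  ]
1.1 [ 0.001 -0.002  0.02 ] [ 0.19  0.   -0.  ]
1.15 [ 0.001 -0.003  0.031] [ 0.29  0.   -0.  ]
1.2 [ 0.001 -0.005  0.042] [ 0.39  0.   -0.  ]
1.25 [ 0.001 -0.008  0.052] [ 0.49  0.   -0.  ]
1.3 [ 0.001 -0.011  0.063] [ 0.59  0.   -0.  ]
1.35 [ 0.001 -0.014  0.074] [ 0.69  0.   -0.  ]
1.4 [ 0.001 -0.018  0.084] [ 0.79  0.   -0.  ]
```

```bash
python3 -m jog '[{"linear":[0.001,-0.001,0.009],"rotation":[0.09,0,0],"grip":20},{"linear":[0.001,-0.002,0.02],"rotation":[0.19,0,0],"grip":20},{"linear":[0.001,-0.003,0.031],"rotation":[0.29,0,0],"grip":20},{"linear":[0.001,-0.005,0.042],"rotation":[0.39,0,0],"grip":20},{"linear":[0.001,-0.008,0.052],"rotation":[0.49,0,0],"grip":20},{"linear":[0.001,-0.011,0.063],"rotation":[0.59,0,0],"grip":20},{"linear":[0.001,-0.014,0.074],"rotation":[0.69,0,0],"grip":20},{"linear":[0.001,-0.018,0.084],"rotation":[0.79,0,0],"grip":20}]'; python3 arc.py 1.4 1.44 1.48 1.5 1.52 1.54 1.56 1.6;  python3 - <<'E'
from rig import capture
import cv2
p,d=capture("side"); a=p[180:300,230:380,::-1]; cv2.imwrite("pics/side7.png",cv2.resize(a,None,fx=5,fy=5,interpolation=cv2.INTER_CUBIC))
E
```

```text
time_s: 12.47
eef_pos: [610.8, 108.5, 166.2]
ee_rot: [0.703, 0.073, 0.704, -0.072]
force: [-4.6, 2.2, 2.9]
grip_width: 0.237
pos [610.8 108.5 166.2] r 66.8 lock from tcp 1.389 from theta 1.401 F [-4.6  2.2  2.9] Ftan(cw push reaction) 5.0 Frad 1.3
1.4 [ 0.001 -0.001  0.003] [-0. -0. -0.]
1.44 [ 0.001 -0.001  0.011] [ 0.08 -0.   -0.  ]
1.48 [ 0.001 -0.002  0.02 ] [ 0.16 -0.   -0.  ]
1.5 [ 0.001 -0.002  0.025] [ 0.2 -0.  -0. ]
1.52 [ 0.001 -0.003  0.029] [ 0.24 -0.   -0.  ]
1.54 [ 0.001 -0.003  0.033] [ 0.28 -0.   -0.  ]
1.56 [ 0.001 -0.004  0.038] [ 0.32 -0.   -0.  ]
1.6 [ 0.001 -0.005  0.047] [ 0.4 -0.  -0. ]
```

View pics/side7.png

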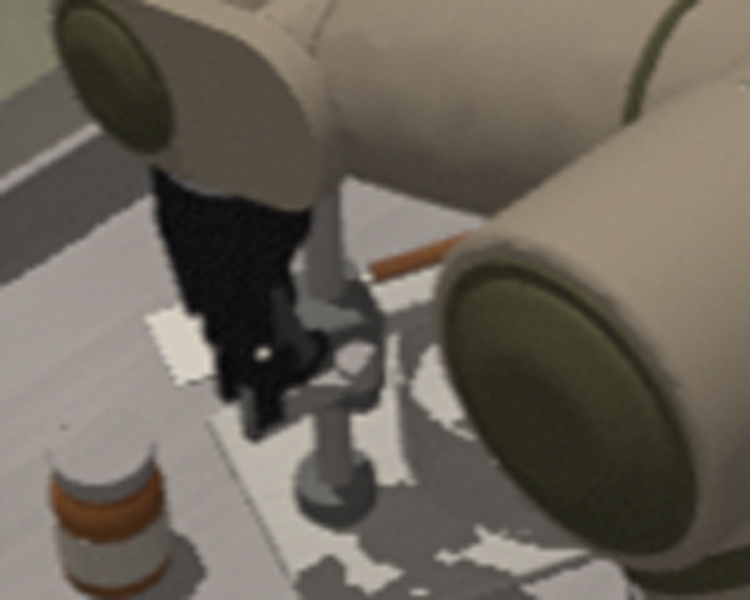

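The lever is nearly along the post's +y side and the clamp is binding (5 N). The last stretch goes in small steps.

```bash
python3 -m jog '[{"linear":[0,-0.001,0.006],"rotation":[0.04,0,0],"grip":20},{"linear":[0,-0.001,0.011],"rotation":[0.08,0,0],"grip":20},{"linear":[0,-0.002,0.016],"rotation":[0.12,0,0],"grip":20},{"linear":[0,-0.002,0.02],"rotation":[0.16,0,0],"grip":20},{"linear":[0,-0.002,0.025],"rotation":[0.2,0,0],"grip":20}]'; python3 arc.py 1.5 1.52 1.54 1.56 1.6
```

```text
time_s: 12.93
eef_pos: [618.1, 106.7, 166.2]
ee_rot: [0.698, 0.11, 0.699, -0.108]
force: [-4.5, 2.8, 1.1]
grip_width: 0.236
pos [618.1 106.7 166.2] r 66.8 lock from tcp 1.502 from theta 1.504 F [-4.5  2.8  1.1] Ftan(cw push reaction) 5.1 Frad 1.3
1.5 [ 0.001 -0.001 -0.   ] [-0.01 -0.   -0.01]
1.52 [ 0.001 -0.001  0.004] [ 0.03 -0.   -0.01]
1.54 [ 0.001 -0.001  0.009] [ 0.07 -0.   -0.01]
1.56 [ 0.001 -0.001  0.013] [ 0.11 -0.   -0.01]
1.6 [ 0.001 -0.002  0.022] [ 0.19 -0.   -0.01]
```

```bash
python3 -m jog '[{"linear":[0,-0.001,0.004],"rotation":[0.03,0,0],"grip":20},{"linear":[0,-0.001,0.007],"rotation":[0.05,0,0],"grip":20}]'; python3 arc.py
```

```text
time_s: 13.1
eef_pos: [619.7, 106.2, 166.3]
ee_rot: [0.696, 0.118, 0.698, -0.116]
force: [-2.6, 2.3, 0.8]
grip_width: 0.233
pos [619.7 106.2 166.3] r 66.8 lock from tcp 1.527 from theta 1.529 F [-2.6  2.3  0.8] Ftan(cw push reaction) 3.2 Frad 1.4
```

```bash
python3 -m jog '[{"linear":[0,0,0.002],"rotation":[0.02,0,0],"grip":20},{"linear":[0,0,0.004],"rotation":[0.03,0,0],"grip":20}]'; python3 arc.py
```

```text
time_s: 13.27
eef_pos: [620.6, 105.8, 166.2]
ee_rot: [0.695, 0.124, 0.697, -0.121]
force: [-4.4, 2.9, 0.8]
grip_width: 0.231
pos [620.6 105.8 166.2] r 66.8 lock from tcp 1.541 from theta 1.544 F [-4.4  2.9  0.8] Ftan(cw push reaction) 5.1 Frad 1.3
```

```bash
python3 -m jog '[{"linear":[0,0,0.004],"rotation":[0.02,0,0],"grip":20},{"linear":[0,-0.001,0.007],"rotation":[0.04,0,0],"grip":20},{"linear":[0,-0.001,0.01],"rotation":[0.06,0,0],"grip":20}]'; python3 arc.py
```

```text
time_s: 13.52
eef_pos: [622.2, 105.3, 166.0]
ee_rot: [0.692, 0.134, 0.697, -0.132]
force: [-12.7, 5.2, 4.1]
grip_width: 0.231
pos [622.2 105.3 166. ] r 66.8 lock from tcp 1.566 from theta 1.574 F [-12.7   5.2   4.1] Ftan(cw push reaction) 13.7 Frad 0.2
```

```bash
python3 -m jog '[{"linear":[0,0,0.004],"rotation":[0,0,0],"grip":20},{"linear":[0,-0.001,0.007],"rotation":[0,0,0],"grip":20},{"linear":[0,-0.001,0.01],"rotation":[0,0,0],"grip":20}]'; python3 arc.py
```

```text
time_s: 13.77
eef_pos: [622.8, 105.2, 165.8]
ee_rot: [0.69, 0.134, 0.699, -0.131]
force: [-17.7, 8.1, 6.6]
grip_width: 0.234
pos [622.8 105.2 165.8] r 67.0 lock from tcp 1.576 from theta 1.573 F [-17.7   8.1   6.6] Ftan(cw push reaction) 19.4 Frad 1.0
```

The stop is reached: force climbed to 19 N and the tool moved only 0.6 mm of the 3 mm commanded. I'll back off, open and go straight up.

```bash
python3 -m jog '[{"linear":[0,0,-0.005],"rotation":[0,0,0],"grip":20},{"linear":[0,0,-0.01],"rotation":[0,0,0],"grip":24},{"linear":[0,0,-0.01],"rotation":[0,0,0],"grip":28},{"linear":[0,0,-0.01],"rotation":[0,0,0],"grip":28}]'; python3 go.py 622 105 300 -0.37
```

```text
time_s: 14.1
eef_pos: [620.6, 105.9, 166.0]
ee_rot: [0.69, 0.135, 0.699, -0.131]
force: [0.6, -0.0, -0.0]
grip_width: 0.331
t 14.1 pos [620.6 105.9 166. ] theta -0.378 tilt [-0.011  0.007 -1.   ] F [ 0.6 -0.  -0. ] gw 0.331 j [-0.02  0.6   1.24  0.01  1.32  0.36]
linear [-4.466e-01  1.000e-04 -0.000e+00] rot [-0.016 -0.025 -0.005]
```

```bash
python3 -m jog '[{"linear":[-0.02,0,0],"rotation":[0,0,0],"grip":28},{"linear":[-0.06,0,0],"rotation":[0,0,0],"grip":28},{"linear":[-0.12,0,0],"rotation":[0,0,0],"grip":28},{"linear":[-0.2,0,0],"rotation":[0,0,0],"grip":28},{"linear":[-0.3,0,0],"rotation":[0,0,0],"grip":28},{"linear":[-0.4,0,0],"rotation":[0,0,0],"grip":28},{"linear":[-0.5,0,0],"rotation":[0,0,0],"grip":28},{"linear":[-0.5,0,0],"rotation":[0,0,0],"grip":28}]'; python3 go.py 420 250 320 -0.37
```

```text
time_s: 14.77
eef_pos: [623.5, 104.6, 323.2]
ee_rot: [0.694, 0.135, 0.695, -0.131]
force: [-0.4, 0.6, 1.6]
grip_width: 0.326
t 14.77 pos [623.5 104.6 323.2] theta -0.378 tilt [ 0.001  0.006 -1.   ] F [-0.4  0.6  1.6] gw 0.326 j [-0.02  0.53  0.95  0.01  1.66  0.36]
linear [ 0.013   0.1998 -0.8094] rot [-0.017 -0.003 -0.013]
```

```bash
python3 -m jog '[{"linear":[0,0.02,-0.08],"rotation":[0,0,0],"grip":28},{"linear":[0,0.05,-0.2],"rotation":[0,0,0],"grip":28},{"linear":[0,0.08,-0.32],"rotation":[0,0,0],"grip":28},{"linear":[0,0.11,-0.44],"rotation":[0,0,0],"grip":28},{"linear":[0,0.14,-0.56],"rotation":[0,0,0],"grip":28},{"linear":[0,0.17,-0.68],"rotation":[0,0,0],"grip":28},{"linear":[0,0.2,-0.8],"rotation":[0,0,0],"grip":28},{"linear":[0,0.2,-0.8],"rotation":[0,0,0],"grip":28},{"linear":[0,0.2,-0.8],"rotation":[0,0,0],"grip":28}]'; python3 go.py 420 250 320 -0.37;  python3 - <<'E'
from rig import capture
import cv2,numpy as np
for n,(x,y) in {"side":(250,190),"top":(260,190)}.items():
    p,d=capture(n); np.savez(f"{n}8.npz",p=p,d=d); cv2.imwrite(f"pics/{n}8f.png",p[:,:,::-1]);a=p[y:y+120,x:x+150,::-1]; cv2.imwrite(f"pics/{n}8.png",cv2.resize(a,None,fx=5,fy=5,interpolation=cv2.INTER_CUBIC))
E
```

```text
time_s: 15.52
eef_pos: [421.9, 249.7, 324.6]
ee_rot: [0.695, 0.135, 0.694, -0.13]
force: [-0.3, 0.3, 0.3]
grip_width: 0.327
t 15.52 pos [421.9 249.7 324.6] theta -0.376 tilt [ 0.003  0.007 -1.   ] F [-0.3  0.3  0.3] gw 0.327 j [0.29 0.18 1.43 0.01 1.53 0.67]
linear [ 0.0155 -0.0015 -0.0062] rot [-0.012  0.001 -0.015]
```

View pics/side8.png

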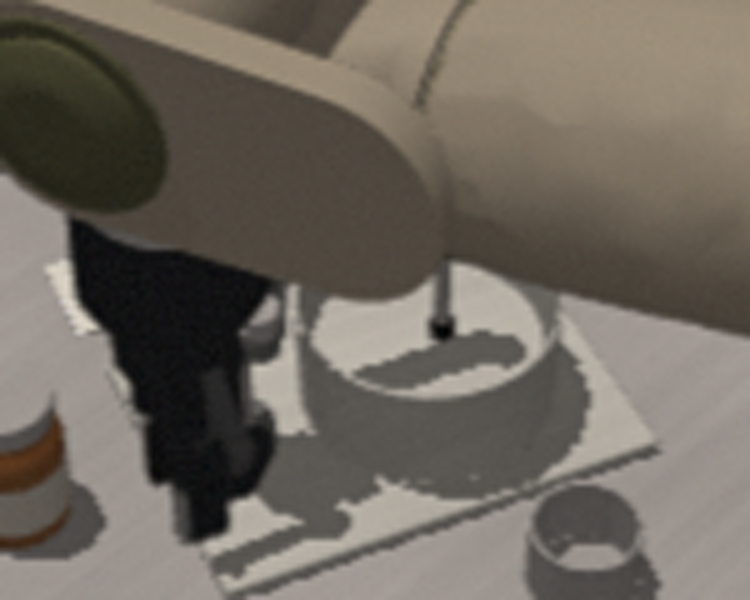

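View pics/top8.png

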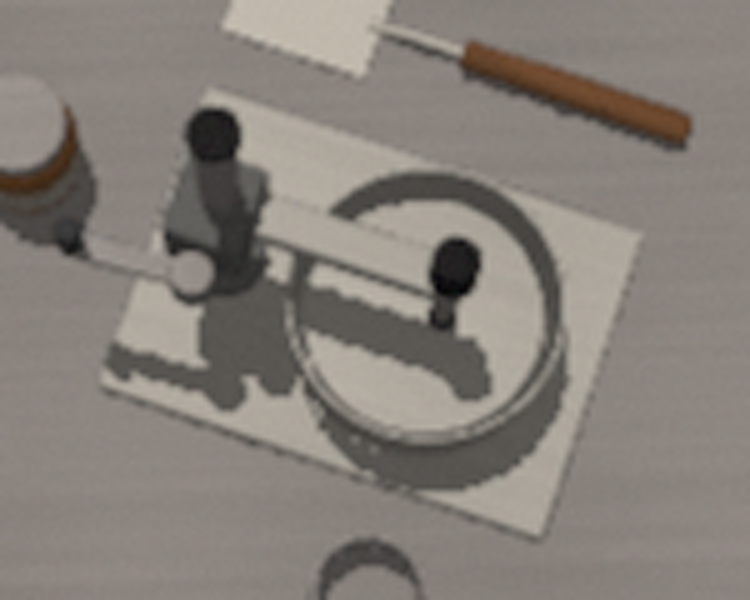

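View pics/top8f.png

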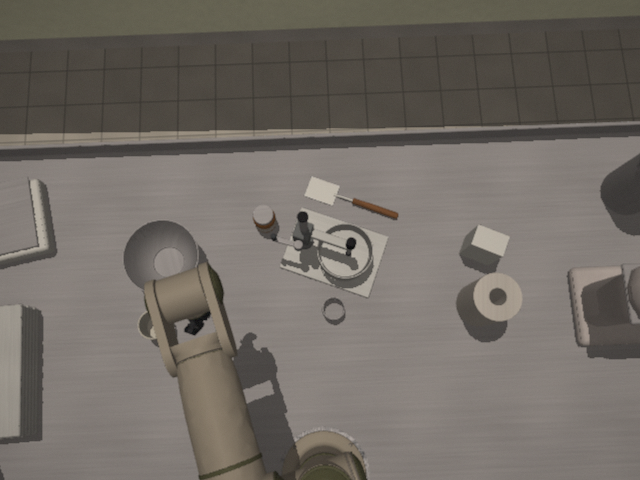

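```bash
python3 - <<'E'
from h import *
t=lambda x,y:((x+.5)/5-.5+260,(y+.5)/5-.5+190)
a=onz("top",*t(66,237),188);b=onz("top",*t(192,270),164);print(a,b,158.5-np.degrees(np.arctan2(*(a-b)[:2][::-1])))
p=np.load("top0.npz")['p'].astype(int);q=np.load("top8.npz")['p'].astype(int);d=abs(p-q).max(2)
for n,(u,v) in dict(jar=(264,217),cutter=(334,311),spat=(350,198),carton=(487,246),roll=(497,298),tin=(345,265)).items(): print(n,np.mean(d[v-14:v+14,u-14:u+14]>30))
s3=np.load("side3.npz")['p'].astype(int);s8=np.load("side8.npz")['p'].astype(int)
for n,w in(("s3",s3),("s8",s8)): 
    m=w[248:262,331:346].max(2)<50; v,u=np.nonzero(m);print(n,m.sum(),u.mean(),v.mean())
E
```

```text
[615.21138696 107.07632051 188.        ] [600.19350008  43.07689404 164.        ] 81.70590331135789
jar 0.0
cutter 0.0
spat 0.0
carton 0.0
roll 0.0
tin 0.34566326530612246
s3 9 7.0 8.0
s8 9 7.0 8.0
```

The foot hasn't moved, the bystanders are unchanged, and the lever lies along +y. The top view alone puts its angle at about 1.43 to 1.47 rad, so I'll move the arm clear and check it in both views.

```bash
python3 go.py 340 -30 330 -0.376; python3 -m jog '[{"linear":[0,-0.1,0.01],"rotation":[0,0,0],"grip":28},{"linear":[0,-0.2,0.02],"rotation":[0,0,0],"grip":28},{"linear":[0,-0.32,0.03],"rotation":[0,0,0],"grip":28},{"linear":[0,-0.44,0.04],"rotation":[0,0,0],"grip":28},{"linear":[0,-0.56,0.05],"rotation":[0,0,0],"grip":28},{"linear":[0,-0.68,0.06],"rotation":[0,0,0],"grip":28},{"linear":[0,-0.8,0.07],"rotation":[0,0,0],"grip":28},{"linear":[0,-0.92,0.08],"rotation":[0,0,0],"grip":28},{"linear":[0,-0.97,0.09],"rotation":[0,0,0],"grip":28},{"linear":[0,-0.97,0.09],"rotation":[0,0,0],"grip":28}]'; python3 go.py 330 -330 330 -0.376
```

```text
t 15.62 pos [423.3 248.6 323.9] theta -0.379 tilt [ 0.002  0.006 -1.   ] F [ 1.   0.7 -0.4] gw 0.324 j [0.29 0.18 1.42 0.01 1.53 0.67]
linear [-0.0264 -0.9654  0.0855] rot [-0.005 -0.001 -0.013]
time_s: 16.45
eef_pos: [340.6, -35.1, 322.1]
ee_rot: [0.694, 0.137, 0.694, -0.133]
force: [-0.4, -0.4, 0.1]
grip_width: 0.324
t 16.45 pos [340.6 -35.1 322.1] theta -0.385 tilt [ 0.002  0.005 -1.   ] F [-0.4 -0.4  0.1] gw 0.324 j [-0.45 -0.17  1.78  0.01  1.53 -0.07]
linear [-0.0318 -0.9243  0.3364] rot [-0.018 -0.001 -0.011]
```

```bash
python3 -m jog '[{"linear":[0,-0.1,0.03],"rotation":[0,0,0],"grip":28},{"linear":[0,-0.2,0.07],"rotation":[0,0,0],"grip":28},{"linear":[0,-0.32,0.11],"rotation":[0,0,0],"grip":28},{"linear":[0,-0.44,0.16],"rotation":[0,0,0],"grip":28},{"linear":[0,-0.56,0.2],"rotation":[0,0,0],"grip":28},{"linear":[0,-0.68,0.25],"rotation":[0,0,0],"grip":28},{"linear":[0,-0.8,0.29],"rotation":[0,0,0],"grip":28},{"linear":[0,-0.9,0.33],"rotation":[0,0,0],"grip":28},{"linear":[0,-0.9,0.33],"rotation":[0,0,0],"grip":28}]';  python3 - <<'E'
from rig import capture
import cv2,numpy as np
for n,(x,y) in {"side":(270,190),"top":(260,190)}.items():
    p,d=capture(n); a=p[y:y+120,x:x+150,::-1]; cv2.imwrite(f"pics/{n}9.png",cv2.resize(a,None,fx=5,fy=5,interpolation=cv2.INTER_CUBIC))
E
```

```text
time_s: 17.2
eef_pos: [330.5, -327.2, 319.0]
ee_rot: [0.693, 0.139, 0.694, -0.135]
force: [0.2, 0.2, -0.2]
grip_width: 0.331
```

View pics/side9.png

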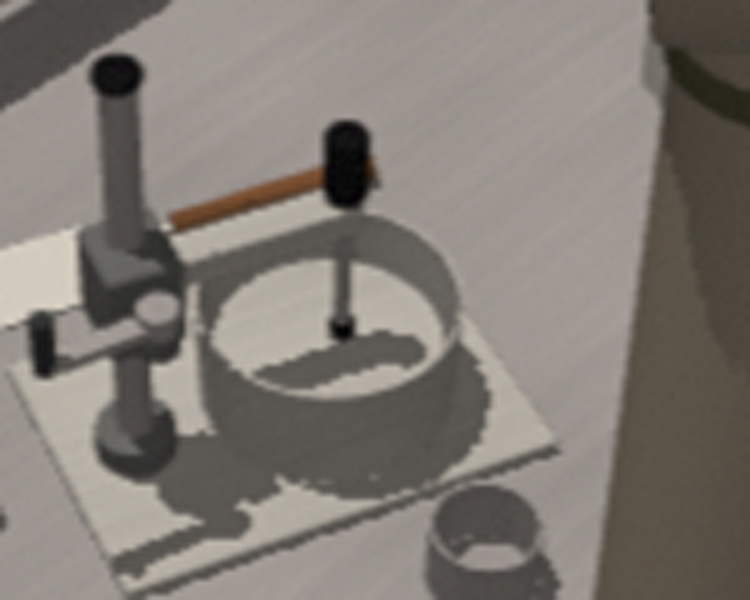

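```bash
python3 - <<'E'
from h import *
s=lambda x,y:((x+.5)/5-.5+270,(y+.5)/5-.5+190)
t=lambda x,y:((x+.5)/5-.5+260,(y+.5)/5-.5+190)
a,e=tri(s(41,317),t(66,236));b,f=tri(s(159,307),t(192,270));c,_=tri(s(202,357),t(139,377))
A=lambda v:np.degrees(np.arctan2(v[1],v[0]))
print(a,e,b,f); 
for B in (b[:2],np.array([598,43.3])): print("turned deg",A(c[:2]-B)-A(a[:2]-B),"lock",np.radians(158.5-A(a[:2]-B)), np.linalg.norm(a[:2]-B))
E
```

```text
[615.3925776  107.19389549 191.81164818] 1.2728124940454464 [599.41650702  42.48210342 163.65536374] 2.050011011729037
turned deg 78.86317769450214 lock 1.4375909215867126 66.65471374091403
turned deg 80.34774253520261 lock 1.461321358021608 66.21881632909626
```

By camera the lever is at about 1.44 to 1.46 rad, with perhaps 0.04 uncertainty. The force said it was at the stop, but the finger position doesn't quite match the pin. There's plenty of time, so I'll check with a separate push: fingers shut, against the pin's rear side.

```bash
python3 go.py 587 118 324 -0.376; python3 -m jog '[{"linear":[0,0.1,0.01],"rotation":[0,0,0],"grip":0},{"linear":[0,0.22,0.03],"rotation":[0,0,0],"grip":0},{"linear":[0,0.34,0.06],"rotation":[0,0,0],"grip":0},{"linear":[0,0.46,0.09],"rotation":[0,0,0],"grip":0},{"linear":[0,0.58,0.12],"rotation":[0,0,0],"grip":0},{"linear":[0,0.7,0.15],"rotation":[0,0,0],"grip":0},{"linear":[0,0.82,0.15],"rotation":[0,0,0],"grip":0},{"linear":[0,0.94,0.15],"rotation":[0,0,0],"grip":0},{"linear":[0,0.94,0.15],"rotation":[0,0,0],"grip":0}]'; python3 go.py 587 118 324 -0.376
```

```text
t 17.3 pos [ 331.1 -323.2  319.7] theta -0.387 tilt [ 0.001  0.007 -1.   ] F [-0.6  0.6  0.6] gw 0.328 j [-1.03  0.12  1.5   0.    1.52 -0.64]
linear [-0.003   1.684   0.2351] rot [-0.022 -0.003 -0.014]
time_s: 18.05
eef_pos: [480.2, -73.1, 322.0]
ee_rot: [0.695, 0.137, 0.694, -0.131]
force: [-0.5, -0.4, 0.6]
grip_width: 0.003
t 18.05 pos [480.2 -73.1 322. ] theta -0.38 tilt [ 0.002  0.008 -1.   ] F [-0.5 -0.4  0.6] gw 0.003 j [-0.4   0.17  1.44  0.01  1.53 -0.02]
linear [-6.000e-04  7.235e-01  9.410e-02] rot [-0.009 -0.002 -0.017]
```

```bash
python3 -m jog '[{"linear":[0,0.1,0.01],"rotation":[0,0,0],"grip":0},{"linear":[0,0.22,0.03],"rotation":[0,0,0],"grip":0},{"linear":[0,0.34,0.05],"rotation":[0,0,0],"grip":0},{"linear":[0,0.46,0.06],"rotation":[0,0,0],"grip":0},{"linear":[0,0.58,0.08],"rotation":[0,0,0],"grip":0},{"linear":[0,0.69,0.094],"rotation":[0,0,0],"grip":0},{"linear":[0,0.72,0.094],"rotation":[0,0,0],"grip":0},{"linear":[0,0.72,0.094],"rotation":[0,0,0],"grip":0},{"linear":[0,0.72,0.094],"rotation":[0,0,0],"grip":0}]'; python3 go.py 586 118 172 -0.376
```

```text
time_s: 18.8
eef_pos: [586.0, 117.3, 323.9]
ee_rot: [0.695, 0.136, 0.694, -0.13]
force: [0.7, -0.6, 0.1]
grip_width: -0.003
t 18.8 pos [586.  117.3 323.9] theta -0.379 tilt [ 0.002  0.008 -1.   ] F [ 0.7 -0.6  0.1] gw -0.003 j [-0.    0.44  1.08  0.01  1.62  0.38]
linear [ 5.062e-01 -2.000e-03 -3.000e-04] rot [-0.006 -0.003 -0.017]
```

```bash
python3 -m jog '[{"linear":[0.08,0,0],"rotation":[0,0,0],"grip":0},{"linear":[0.18,0,0],"rotation":[0,0,0],"grip":0},{"linear":[0.28,0,0],"rotation":[0,0,0],"grip":0},{"linear":[0.38,0,0],"rotation":[0,0,0],"grip":0},{"linear":[0.46,0,0],"rotation":[0,0,0],"grip":0},{"linear":[0.505,0,0],"rotation":[0,0,0],"grip":0},{"linear":[0.505,0,0],"rotation":[0,0,0],"grip":0}]'; python3 go.py 594 115 172 -0.376; python3 - <<'E'
from rig import capture
import cv2
p,d=capture("side"); a=p[180:300,230:380,::-1]; cv2.imwrite("pics/side10.png",cv2.resize(a,None,fx=5,fy=5,interpolation=cv2.INTER_CUBIC))
E
```

```text
time_s: 19.38
eef_pos: [584.5, 117.1, 169.9]
ee_rot: [0.693, 0.136, 0.696, -0.131]
force: [-1.5, -0.3, -0.3]
grip_width: -0.001
t 19.38 pos [584.5 117.1 169.9] theta -0.381 tilt [-0.003  0.008 -1.   ] F [-1.5 -0.3 -0.3] gw -0.001 j [-0.    0.52  1.36  0.01  1.27  0.38]
linear [-0.0073  0.0052  0.032 ] rot [-0.01  -0.012 -0.012]
```

View pics/side10.png

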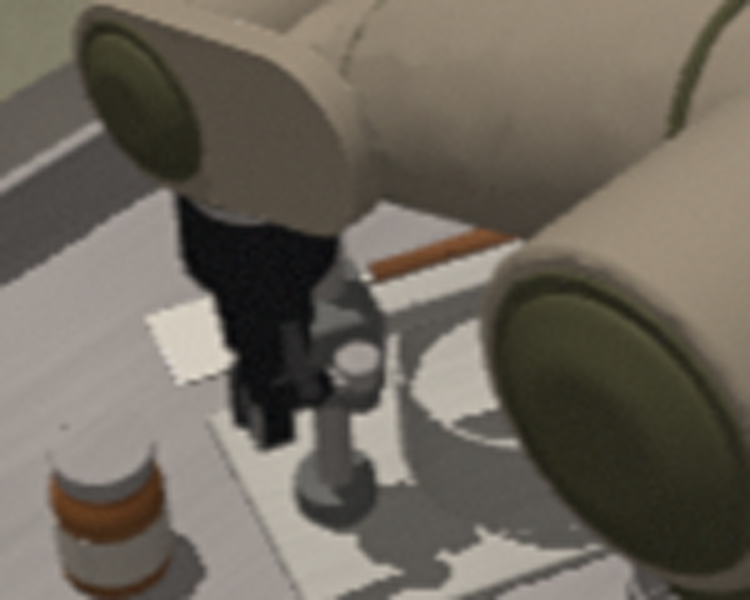

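The shut fingers are down behind the pin and touch nothing. Pushing along +tool z.

```bash
python3 -m jog '[{"linear":[0,0.005,0.008],"rotation":[0,0,0],"grip":0},{"linear":[0,0.005,0.016],"rotation":[0,0,0],"grip":0},{"linear":[0,0.005,0.023],"rotation":[0,0,0],"grip":0},{"linear":[0,0.005,0.03],"rotation":[0,0,0],"grip":0}]'; python3 -m jog '[{"linear":[0,0,0.004],"rotation":[0,0,0],"grip":0},{"linear":[0,0,0.008],"rotation":[0,0,0],"grip":0},{"linear":[0,0,0.012],"rotation":[0,0,0],"grip":0}]'
```

```text
time_s: 19.77
eef_pos: [594.9, 115.1, 173.0]
ee_rot: [0.694, 0.137, 0.694, -0.131]
force: [-0.3, 0.5, -0.0]
grip_width: -0.0
time_s: 20.02
eef_pos: [598.5, 113.7, 173.1]
ee_rot: [0.694, 0.137, 0.694, -0.131]
force: [-0.1, 0.0, 0.2]
grip_width: 0.003
```

```bash
python3 -m jog '[{"linear":[0,0,0.004],"rotation":[0,0,0],"grip":0},{"linear":[0,0,0.008],"rotation":[0,0,0],"grip":0},{"linear":[0,0,0.012],"rotation":[0,0,0],"grip":0}]'
```

```text
time_s: 20.27
eef_pos: [600.4, 113.2, 172.9]
ee_rot: [0.693, 0.137, 0.696, -0.131]
force: [-12.2, 5.2, 3.7]
grip_width: 0.002
```

```bash
python3 -m jog '[{"linear":[0,0,0.004],"rotation":[0,0,0],"grip":0},{"linear":[0,0,0.008],"rotation":[0,0,0],"grip":0},{"linear":[0,0,0.01],"rotation":[0,0,0],"grip":0},{"linear":[0,0,0.01],"rotation":[0,0,0],"grip":0}]'
```

```text
time_s: 20.6
eef_pos: [600.9, 113.3, 172.6]
ee_rot: [0.69, 0.136, 0.698, -0.13]
force: [-15.6, 3.9, 5.3]
grip_width: -0.007
```

An abrupt, solid 16 N with no travel, this time with the tool about 20 mm farther back, so the lever is at its stop. Backing off and leaving.

```bash
python3 -m jog '[{"linear":[0,0,-0.02],"rotation":[0,0,0],"grip":0},{"linear":[0,0,-0.05],"rotation":[0,0,0],"grip":0},{"linear":[0,0,-0.05],"rotation":[0,0,0],"grip":0},{"linear":[-0.1,0,-0.05],"rotation":[0,0,0],"grip":0},{"linear":[-0.2,0,-0.05],"rotation":[0,0,0],"grip":0},{"linear":[-0.3,0,-0.05],"rotation":[0,0,0],"grip":0},{"linear":[-0.4,0,-0.05],"rotation":[0,0,0],"grip":0},{"linear":[-0.5,0,-0.05],"rotation":[0,0,0],"grip":0},{"linear":[-0.5,0.05,-0.15],"rotation":[0,0,0],"grip":0},{"linear":[-0.5,0.1,-0.27],"rotation":[0,0,0],"grip":0},{"linear":[-0.5,0.15,-0.39],"rotation":[0,0,0],"grip":0},{"linear":[-0.5,0.2,-0.5],"rotation":[0,0,0],"grip":0},{"linear":[-0.5,0.2,-0.5],"rotation":[0,0,0],"grip":0},{"linear":[-0.5,0.2,-0.5],"rotation":[0,0,0],"grip":0}]'; python3 - <<'E'
from rig import capture,sense
import cv2
p,d=capture("top"); a=p[190:310,250:400,::-1]; cv2.imwrite("pics/top11.png",cv2.resize(a,None,fx=5,fy=5,interpolation=cv2.INTER_CUBIC))
p,d=capture("side"); a=p[180:300,250:400,::-1]; cv2.imwrite("pics/side11.png",cv2.resize(a,None,fx=5,fy=5,interpolation=cv2.INTER_CUBIC))
s=sense();print(s['force'],s['dq'].round(3))
E
```

```text
time_s: 21.77
eef_pos: [484.7, 223.9, 325.6]
ee_rot: [0.691, 0.136, 0.698, -0.129]
force: [-0.3, 0.4, -0.1]
grip_width: 0.0
[ 1.33534444  0.23959946 -0.03200947] [-0.017  0.012 -0.002  0.002  0.002  0.002]
```

View pics/top11.png

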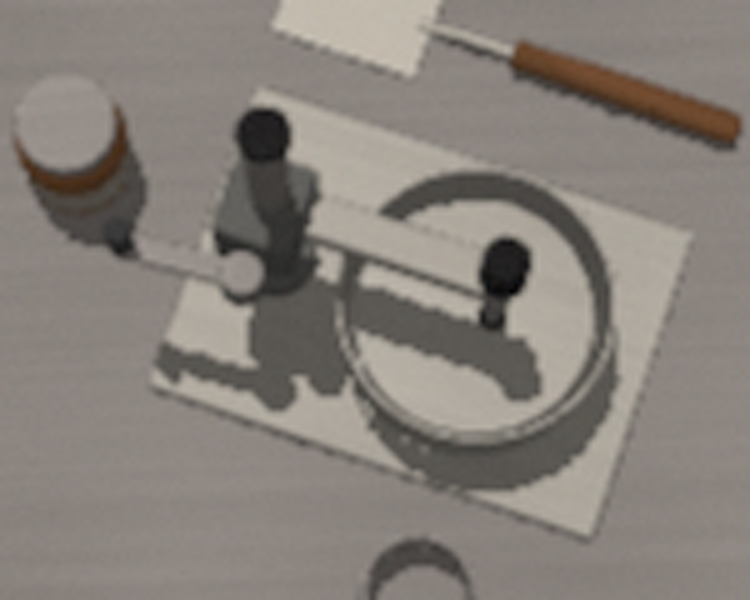

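View pics/side11.png

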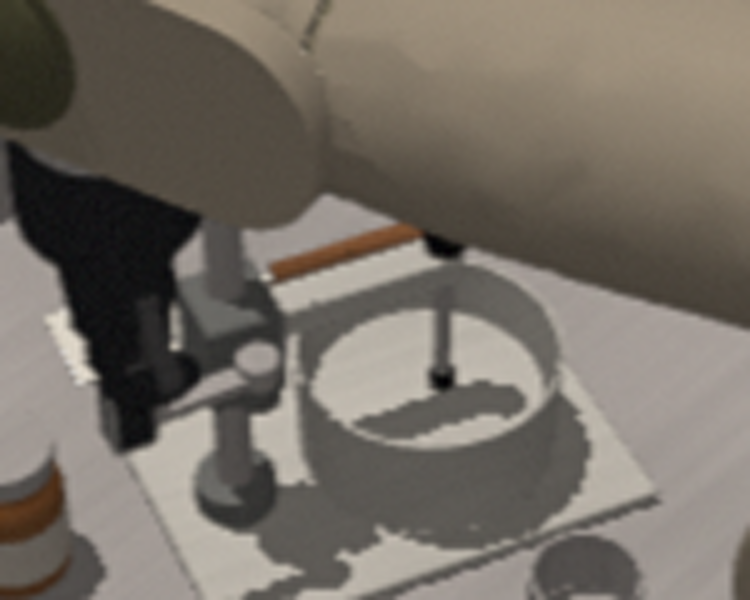

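The lever points along +y, with the pin at top (120,237) and the hub at (241,270), unchanged. The foot rests on the plate at side (442,377), the same pixel as before locking. The arm is clear and still.

```bash
python3 -c "
from rig import finish_job;print(finish_job())"
```

```text
the job is handed in; nothing more can be done
None
```

I took the tin's depth and locked the gauge at that height. I handed the job in at about 22 s; no verdict is reported.

- **Lowering:** I pushed the knob down with the shut fingers instead of gripping it. Force held at about 3–4 N, then rose to 8.3 N over the last 2 mm as the foot met the plate. From the spring travel I put the foot force at about 4–5 N; it can't be measured directly.
- **Locking:** I turned the lever clockwise with the pin held loosely between the fingers until it stopped solidly at 19 N.
- **Lever angle (disagreement):** the cameras put the lever at 1.44–1.46 rad, not the nominal 1.5, about what my pixel picks can resolve. I pushed the pin again with shut fingers. It held solid at 16 N with almost no travel, so I take it to be at the stop.
- **Final views:** the foot was at the same pixel as before locking, and the tool touched nothing. A picture comparison made before that second push showed the jar, cutter, spatula, carton and paper roll unmoved. I made no such comparison for the bowl and mug, and the arm never went down to them.

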